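Tighten a steriliser lid in cross order

ROBOT

A 6-joint arm with a two-finger parallel gripper is mounted at the origin on the work surface. World frame = base frame: x ahead of the robot, y to its left, z up, the work surface at z = 0. Lengths are in m, angles in rad, forces in N, time in s.
With the tool pointing down it reaches from about 0.35 to 1 m from the base axis. Payload 7.1 kg.
Tool frame: the origin (TCP) lies between the finger pads; the fingertips stand 22 mm ahead of it and the grasp point (between the pads) lies 3 mm ahead of it; x points along the fingers, y is the direction in which the jaws open and shut, and the axes are right-handed (so a half turn about x gives the same grasp; the last joint's range is limited). The gripper opens to 85 mm and grips with 20 to 120 N. Pads are 22 mm wide; open, the fingers measure 114 mm over their backs; the gripper's body (76 mm by 85 mm) begins 54 mm behind the grasp point. The pads swing forward as they close: fully open they stand 13 mm farther back than shut.
Start: joints at [1.279, 0.423, 1.63, -0, 1.089, -0.019], TCP at [0.168, 0.602, 0.253] pointing down, gripper open.
Joint ranges: [-3, 3], [-0.9, 2.11], [0.09, 2.58], [-1.31, 4.45], [0.11, 2.69], [-2.54, 2.54]. Speed limits (rad/s): [2.39, 2.39, 3.01, 3.14, 3.14, 3.14].

INTERFACE

Orientations are given as a rotation vector (axis times angle).
In Python, from rig import manip gives the robot as it stands. The module is installed in compiled form; this text tells all that it offers. Calls block until the motion is done:
- manip.move_to(position, orientation): joint-space move of the TCP to a pose.
- manip.servo_line(position, orientation=None, rate=0.15): straight line of the TCP; orientation=None keeps the orientation; rate is the mean speed in m/s.
- manip.set_joints(angles): joint-space move.
- manip.command_gripper(opening, f_grip=None): finger opening in m; f_grip is the grip in N (None keeps the last); returns when the fingers have stopped.
- manip.hold(seconds).
- manip.solve_ik(position, orientation): joint angles nearest the present ones, or None.
- manip.camera(name): name is "scene" or "top"; returns a dict with "image" (384x512x3 uint8, red, green, blue), "fx", "fy", "cx", "cy" (pixels), "k1" (the pictures are not rectified: a ray, as slopes to the right and down, at radius r is drawn at 1 + k1 r^2 times it, then the intrinsics apply), "cam_to_world" (4x4, takes a point from camera to world coordinates). Camera axes: x right, y down, z forward; pixel columns grow to the right and rows downward; lengths in m; the calibration is good to about 2 mm. A picture is of the moment at which its call begins. There is no depth.
A pose or a line that the arm cannot do raises manip.IKError and nothing moves.
- manip.sign_off(): hands the job in, once; it reports no verdict.
Readings, each from a call of its own:
- manip.get_time(): time.
- manip.get_joint_positions(): joint angles.
- manip.get_joint_vel(): joint speeds.
- manip.get_tau(): joint torques, N m.
- manip.get_position(): TCP position.
- manip.get_ee_rot(): TCP orientation.
- manip.get_contact_force(): force on the tool from outside, world axes, zero at the start.
- manip.get_torque(): the same for the moment, N m.
- manip.get_width(): finger opening in m.
Only numpy, scipy, OpenCV 4.12 (cv2) and the standard library are available. Lean on these libraries where they do the work, as an engineer would, in place of code of your own. Each camera call takes 0.05 s, during which the arm holds its last target.

TASK

Finish clamping down the steriliser's lid with the T-handled key. The two square-headed screws in line with the gauge and the valve are already about half tight: first turn each of the other two clockwise to about half way as well (some 35 degrees), then tighten all four firmly to their stops in cross order, so that the second one you tighten lies opposite the first. Feel the key onto the heads and up to the stops gently, touch the steriliser only with the key, disturb nothing else, and leave the key standing fully down on one of the screws.

Things in the scene. Friction and masses are not known exactly. Their poses are not given: they have to be found in the camera images.
- steriliser: pressure steriliser, fixed: round aluminium pot 210 mm across, steel lid 236 mm across, lid's top face 112 mm above the table. Origin: centre of its underside; z up. Gauge (32 mm) at +x and valve (12 mm) at -x of the middle rise 27 mm above the lid. Four square-headed clamp screws stand on the lid 80 mm from the centre: a at +x, b at +y, c at -x, d at -y of its frame (a faces c, b faces d).
- key: steel T-handled box key, 0.3 kg, 110 mm tall, upright on its socket. Origin: centre of the socket's mouth (underside); z up the stem. Socket 39 mm square outside, 27 inside, 14 deep, sides along x, y. Flat hub to grip: 34 mm along x, 14 thick along y, 66 to 110 mm above the mouth, on a 50 mm round collar; 12 mm cross-bar, 110 long along x, at 100 mm. Fully down on a head the mouth is 128 mm above the table.
- head_a (a point): centre of the top face of clamp screw a's square head (142 mm above the table); a point of the steriliser, its axes do not turn with the screw. Head 22 mm square, 18 tall, top 3 mm stepped in to 19 mm. At the start its flats stand up to 25 degrees either way from the steriliser's x and y: unmeasured, find it by feel or sight. The key has 2.5 mm play a side: turns about 0.25 rad either way before biting
- screw_a (a joint): how far screw a is turned, rad: starts at 0.45 to 0.55 (half tight), grows clockwise seen from above, stops firmly at 1.3 (tight); half way is about 0.6. It takes about 0.2 N m to turn, and stays where it is left
- head_b (a point): centre of the top face of clamp screw b's square head (142 mm above the table); a point of the steriliser, its axes do not turn with the screw. Head 22 mm square, 18 tall, top 3 mm stepped in to 19 mm. At the start its flats stand up to 25 degrees either way from the steriliser's x and y: unmeasured, find it by feel or sight. The key has 2.5 mm play a side: turns about 0.25 rad either way before biting
- screw_b (a joint): how far screw b is turned, rad: starts at 0 to 0.1 (loose), grows clockwise seen from above, stops firmly at 1.3 (tight); half way is about 0.6. It takes about 0.2 N m to turn, and stays where it is left
- head_c (a point): centre of the top face of clamp screw c's square head (142 mm above the table); a point of the steriliser, its axes do not turn with the screw. Head 22 mm square, 18 tall, top 3 mm stepped in to 19 mm. At the start its flats stand up to 25 degrees either way from the steriliser's x and y: unmeasured, find it by feel or sight. The key has 2.5 mm play a side: turns about 0.25 rad either way before biting
- screw_c (a joint): how far screw c is turned, rad: starts at 0.45 to 0.55 (half tight), grows clockwise seen from above, stops firmly at 1.3 (tight); half way is about 0.6. It takes about 0.2 N m to turn, and stays where it is left
- head_d (a point): centre of the top face of clamp screw d's square head (142 mm above the table); a point of the steriliser, its axes do not turn with the screw. Head 22 mm square, 18 tall, top 3 mm stepped in to 19 mm. At the start its flats stand up to 25 degrees either way from the steriliser's x and y: unmeasured, find it by feel or sight. The key has 2.5 mm play a side: turns about 0.25 rad either way before biting
- screw_d (a joint): how far screw d is turned, rad: starts at 0 to 0.1 (loose), grows clockwise seen from above, stops firmly at 1.3 (tight); half way is about 0.6. It takes about 0.2 N m to turn, and stays where it is left
- mug: bystander, leave alone: white mug 80 mm across, 90 mm high; origin: centre of its underside
- amber_bottle: bystander, leave alone: amber glass jar 44 mm across, 85 mm high; origin: centre of its underside
- white_jar: bystander, leave alone: white plastic jar 48 mm across, 70 mm high; origin: centre of its underside
- drug_box: bystander, leave alone: carton 60 x 100 x 40 mm; origin: centre of its underside
- bowl: bystander, leave alone: steel bowl 110 mm across, 40 mm high; origin: centre of its underside
- tape_roll: bystander, leave alone: roll of tape 60 mm across, 20 mm high; origin: centre of its underside
- tumbler: bystander, leave alone: black tumbler 68 mm across, 160 mm high; origin: centre of its underside
Mind the look-alikes: they are no part of the job. Leave any green, pink or purple look-alike of the key alone.

How it is judged:
On the way, in this order (a step that is already met when the one before it is completed fails the run):
1. the two loose screws b and d have had their first part-turn (0.2 to 0.95 rad) and no screw is tight yet (value of joint screw_a between 0.2 and 0.95 rad and value of joint screw_b between 0.2 and 0.95 rad and value of joint screw_c between 0.2 and 0.95 rad and value of joint screw_d between 0.2 and 0.95 rad), for 0.1 s.
2. every screw is turned up to its stop (beyond 1.22 rad) (value of joint each of screw_a, screw_b, screw_c, screw_d above 1.22 rad), for 0.2 s.
At the end, for the whole second after the job is handed in: All four screws stand at their stops (beyond 1.22 of 1.3 rad) and the key stands at rest, upright within 0.12 rad, fully down on one of the screws (mouth 123 to 132 mm above the table, centre within 6 mm of the head's centre) (all of step 2 and (horizontal distance between key and head_a below 0.006 m or horizontal distance between key and head_b below 0.006 m or horizontal distance between key and head_c below 0.006 m or horizontal distance between key and head_d below 0.006 m) and height (world z) of key between 0.123 and 0.132 m and angle between key's own z axis and vertical below 0.12 rad and linear speed of key below 0.02 m/s); the robot touches nothing.
It fails at once if a screw is taken beyond 0.95 rad while b or d has not had its first part-turn (0.2 rad) ((value of joint screw_a above 0.95 rad and value of joint screw_b below 0.2 rad) or (value of joint screw_a above 0.95 rad and value of joint screw_d below 0.2 rad) or (value of joint screw_b above 0.95 rad and value of joint screw_d below 0.2 rad) or (value of joint screw_c above 0.95 rad and value of joint screw_b below 0.2 rad) or (value of joint screw_c above 0.95 rad and value of joint screw_d below 0.2 rad) or (value of joint screw_d above 0.95 rad and value of joint screw_b below 0.2 rad)).
It fails at once if tightening out of cross order: two neighbouring screws are taken beyond 0.95 rad before either of the other two ((value of joint each of screw_a, screw_b above 0.95 rad and value of joint each of screw_c, screw_d below 0.95 rad) or (value of joint each of screw_b, screw_c above 0.95 rad and value of joint each of screw_d, screw_a below 0.95 rad) or (value of joint each of screw_c, screw_d above 0.95 rad and value of joint each of screw_a, screw_b below 0.95 rad) or (value of joint each of screw_d, screw_a above 0.95 rad and value of joint each of screw_b, screw_c below 0.95 rad)).
It fails at once if the key is forced against the steriliser or its screws (more than 140 N of summed contact force, as from turning it with about 1 N m) (contact force between key and steriliser above 140 N).
It fails at once if the fingers push on the steriliser or its screws (contact force between the fingers and steriliser above 2 N).
It fails at once if a bystander is shifted by more than 30 mm (distance of any of mug, amber_bottle, white_jar, drug_box, bowl, tape_roll, tumbler from where it was at the start of the episode above 0.03 m).
It also fails if it takes over 72 s, if anything falls off the work surface, if the arm or the gripper's body presses on something with over 40 N, if the wrist force passes 120 N, or if a joint passes its speed limit or range.

## Working session

There is one attempt and no reset: what is moved stays moved. The work goes in short steps, each a Python script; the robot and the scene stay as the last script left them, time stands still between calls to the robot, and variables do not carry over. Pictures are saved under pics/ and viewed, and the job is handed in when it is done.

```bash
mkdir -p pics; ls; python3 - <<'E'
from rig import manip
import cv2,pickle
for n in("scene","top"):
    c=manip.camera(n); pickle.dump(c,open(f'{n}0.pkl','wb'))
    cv2.imwrite(f'pics/{n}0.png',cv2.resize(c['image'][:,:,::-1],(800,600),interpolation=cv2.INTER_CUBIC))
    print(n,c['fx'],c['fy'],c['cx'],c['cy'],c['k1'],c['cam_to_world'])
print(manip.get_time(),manip.get_ee_rot(),manip.get_width())
E
```

```text
pics
scene 396.69277039184914 396.69277039184914 260.99127653300025 189.0309606841407 -0.0822674774227727 [[ 0.51529002  0.68488514 -0.51517817  1.08600058]
 [ 0.85701232 -0.4135229   0.30745521 -0.29541934]
 [-0.00246647 -0.59994263 -0.80003922  0.99122638]
 [ 0.          0.          0.          1.        ]]
top 449.37005373865003 449.37005373865003 255.23581198887308 188.4688486154974 -0.016598561146061126 [[-0.01531516 -0.98290946  0.18345144  0.24965195]
 [-0.99985504  0.01641973  0.00450348  0.03197432]
 [-0.00743874 -0.18335588 -0.98301846  1.47979049]
 [ 0.          0.          0.          1.        ]]
0.1 [ 0.21297372  1.56039808 -0.21527619] 0.08511604725368073
```

View pics/scene0.png

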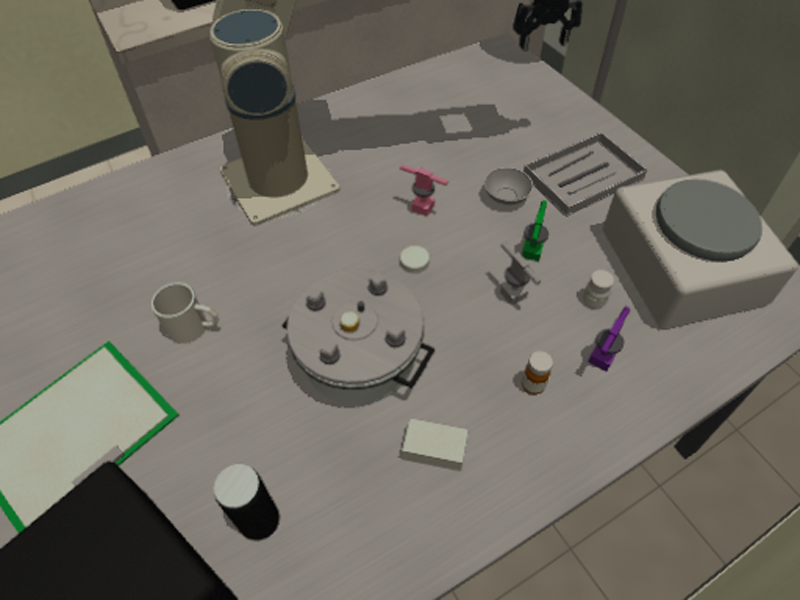

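View pics/top0.png

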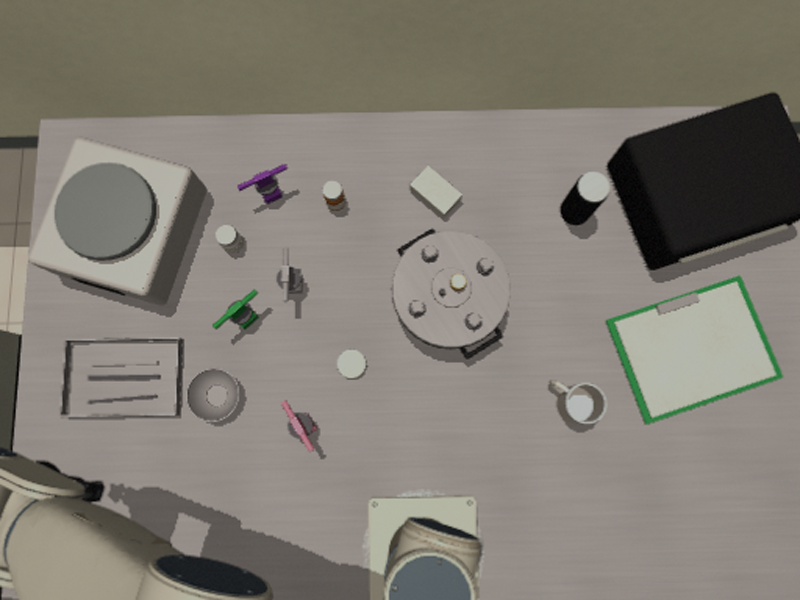

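```bash
cat > h.py <<'E'
import numpy as np,cv2,pickle
def K(c): return np.array([[c['fx'],0,c['cx']],[0,c['fy'],c['cy']],[0,0,1.]])
def proj(c,P):
    T=np.linalg.inv(c['cam_to_world']); P=np.atleast_2d(P)@T[:3,:3].T+T[:3,3]
    s=P[:,:2]/P[:,2:]; r2=(s**2).sum(1,keepdims=True); s=s*(1+c['k1']*r2)
    return s*[c['fx'],c['fy']]+[c['cx'],c['cy']]
def unproj(c,px,z):
    px=np.atleast_2d(np.float64(px)); d=(px-[c['cx'],c['cy']])/[c['fx'],c['fy']]; s=d.copy()
    for _ in range(20): s=d/(1+c['k1']*(s**2).sum(1,keepdims=True))
    R=c['cam_to_world'][:3,:3];t=c['cam_to_world'][:3,3]
    ray=np.c_[s,np.ones(len(s))]@R.T
    return t+ray*((z-t[2])/ray[:,2])[:,None]
def crop(c,x,y,w,h,k,fn): # original px
    im=c['image'][y:y+h,x:x+w,::-1]; cv2.imwrite(fn,cv2.resize(im,None,fx=k,fy=k,interpolation=cv2.INTER_CUBIC))
E
python3 - <<'E'
from h import *
t=pickle.load(open('top0.pkl','rb'));s=pickle.load(open('scene0.pkl','rb'))
crop(t,245,140,90,90,6.6,'pics/t_ster.png'); crop(s,175,165,110,90,6.6,'pics/s_ster.png')
a=cv2.resize(t['image'][150:220,130:200,::-1],(400,400),interpolation=cv2.INTER_CUBIC)
b=cv2.resize(s['image'][120:210,305:395,::-1],(400,400),interpolation=cv2.INTER_CUBIC)
cv2.imwrite('pics/key.png',np.hstack([a,b]))
E
```

```text
(no output)
```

View pics/t_ster.png

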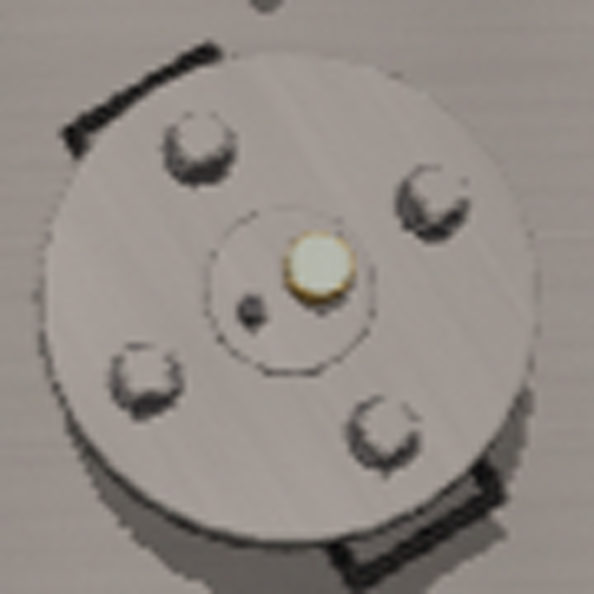

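View pics/s_ster.png

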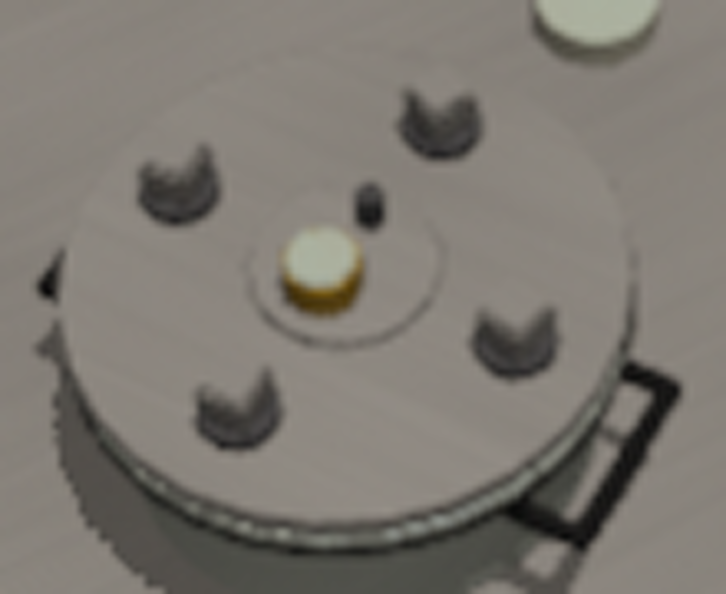

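View pics/key.png

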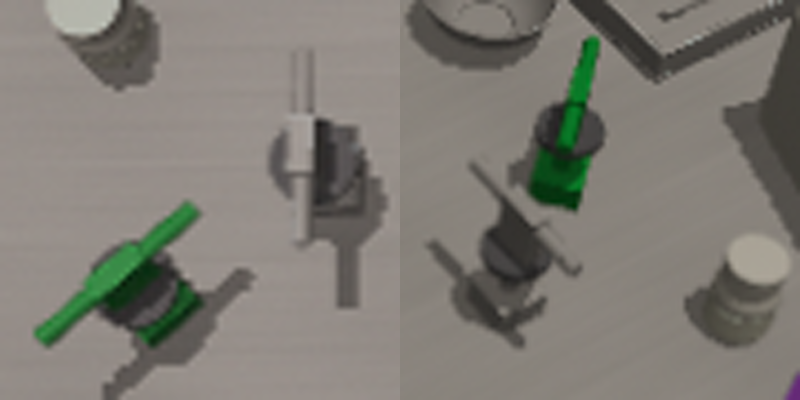

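```bash
cat > fit.py <<'E'
from h import *
from scipy.optimize import minimize
from scipy.ndimage import map_coordinates
t=pickle.load(open('top0.pkl','rb'));s=pickle.load(open('scene0.pkl','rb'))
th=np.linspace(0,2*np.pi,361)[:-1]
def G(c):
    g=cv2.GaussianBlur(cv2.cvtColor(c['image'],cv2.COLOR_RGB2GRAY).astype(np.float32),(0,0),.8)
    return np.hypot(cv2.Sobel(g,cv2.CV_32F,1,0),cv2.Sobel(g,cv2.CV_32F,0,1))
gs=[G(t),G(s)]
def score(x,y,cams=(0,1),R=.118,z=.112):
    P=np.c_[x+R*np.cos(th),y+R*np.sin(th),0*th+z]; v=0
    for i in cams:
        u=proj((t,s)[i],P); v+=np.minimum(map_coordinates(gs[i],[u[:,1],u[:,0]],order=1),60).mean()
    return v
if __name__=='__main__':
    print('rough',unproj(t,[245+290/6.6,140+290/6.6],.142))
    x0,y0=unproj(t,[245+289/6.6,140+298/6.6],.112)[0,:2]
    for cams in((0,),(1,),(0,1)):
        g=[(score(x,y,cams),x,y) for x in np.arange(x0-.02,x0+.02,.001) for y in np.arange(y0-.02,y0+.02,.001)]
        print(cams,max(g))
    # gauge/valve tops, screws
    for c,o,pts in((t,(245,140),dict(g=(320,263),v=(250,303),a=(432,195),b=(200,145),c=(145,372),d=(385,425))),(s,(175,165),dict(g=(322,258),v=(370,192)))):
        for k,p in pts.items():
            z=.139 if k in'gv' else .142
            print(k,unproj(c,np.array(o)+np.array(p)/6.6,z)[0].round(4))
E
python3 fit.py
```

```text
rough [[ 0.51157572 -0.06431351  0.142     ]]
(0,) (np.float32(45.68808), np.float64(0.5156299892958417), np.float64(-0.06589208669512925))
(1,) (np.float32(36.03362), np.float64(0.5306299892958417), np.float64(-0.06689208669512925))
(0, 1) (np.float32(79.5869), np.float64(0.5156299892958417), np.float64(-0.06589208669512925))
g [ 0.5246 -0.0787  0.139 ]
v [ 0.5064 -0.046   0.139 ]
a [ 0.5552 -0.1312  0.142 ]
b [ 0.5808 -0.0246  0.142 ]
c [0.4745 0.0031 0.142 ]
d [ 0.4482 -0.1058  0.142 ]
g [ 0.5291 -0.0765  0.139 ]
v [ 0.5105 -0.0448  0.139 ]
```

```bash
cat > ov.py <<'E'
from h import *
import sys
def tiles(cx,cy,yaw,ang=None,fn='pics/heads.png',cams=None):
    t=pickle.load(open('top0.pkl','rb'));s=pickle.load(open('scene0.pkl','rb'))
    rows=[]
    for c in(t,s):
        row=[]
        for i in range(4):
            a=yaw+i*np.pi/2; p=np.array([cx+.08*np.cos(a),cy+.08*np.sin(a),.142])
            u=proj(c,p)[0]; x0,y0=(u-8).round().astype(int)+[0,1]
            im=cv2.cvtColor(c['image'][y0:y0+16,x0:x0+16],cv2.COLOR_RGB2GRAY).astype(float)
            im=cv2.resize(im,(200,200),interpolation=cv2.INTER_CUBIC)
            im=np.clip((im-im.min())/(im.max()-im.min()),0,1)**1.5*255
            im=cv2.cvtColor(im.astype(np.uint8),cv2.COLOR_GRAY2BGR)
            if ang is not None:
                for h,z,col in((.0095,.142,(0,0,255)),(.011,.124,(255,0,0))):
                    q=ang[i]+np.pi/4+np.arange(4)*np.pi/2
                    P=np.c_[p[0]+h*2**.5*np.cos(q),p[1]+h*2**.5*np.sin(q),0*q+z]
                    w=(proj(c,P)-[x0,y0]+.5)*12.5
                    cv2.polylines(im,[w.round().astype(int)],True,col,1)
            row.append(im)
        rows.append(np.hstack(row))
    cv2.imwrite(fn,np.vstack(rows))
if __name__=='__main__':
    tiles(.5146,-.0652,np.radians(-58.8))
E
python3 ov.py
```

```text
(no output)
```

View pics/heads.png

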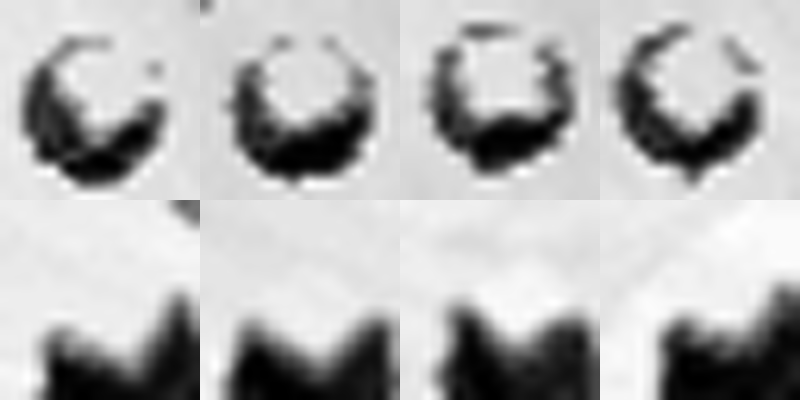

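```bash
cat > fith.py <<'E'
from h import *
from scipy.optimize import minimize
t=pickle.load(open('top0.pkl','rb'));s=pickle.load(open('scene0.pkl','rb'))
S=12;N=18
th=np.linspace(0,2*np.pi,40)
def sq(p,h,z,a):
    q=a+np.pi/4+np.arange(4)*np.pi/2
    return np.c_[p[0]+h*2**.5*np.cos(q),p[1]+h*2**.5*np.sin(q),0*q+z]
def render(c,x0,y0,p,a,R,zf):
    im=np.ones((N*S,N*S),np.float32)
    f=lambda P:((proj(c,P)-[x0,y0]+.5)*S).round().astype(np.int32)
    disc=lambda z:np.c_[p[0]+R*np.cos(th),p[1]+R*np.sin(th),0*th+z]
    cv2.fillConvexPoly(im,cv2.convexHull(np.vstack([f(disc(.112)),f(disc(zf))])),0)
    cv2.fillConvexPoly(im,cv2.convexHull(np.vstack([f(sq(p,.011,.124,a)),f(sq(p,.011,.139,a))])),0)
    cv2.fillConvexPoly(im,f(sq(p,.011,.139,a)),1)
    cv2.fillConvexPoly(im,cv2.convexHull(np.vstack([f(sq(p,.0095,.139,a)),f(sq(p,.0095,.142,a))])),0)
    cv2.fillConvexPoly(im,f(sq(p,.0095,.142,a)),1)
    im=cv2.GaussianBlur(im,(0,0),S*.45)
    return im.reshape(N,S,N,S).mean((1,3))
def cost(c,g,x0,y0,p,a,R,zf):
    m=render(c,x0,y0,p,a,R,zf); A=np.c_[m.ravel(),np.ones(m.size)]
    r=np.linalg.lstsq(A,g.ravel(),rcond=None); return float(r[1][0]) if len(r[1]) else 1e9
def run(cx,cy,yaw):
    for i in range(4):
        b=yaw+i*np.pi/2; p=np.array([cx+.08*np.cos(b),cy+.08*np.sin(b)]); tot={}
        for ci,c in enumerate((t,s)):
            u=proj(c,[p[0],p[1],.13])[0]; x0,y0=(u-N/2).round().astype(int)
            g=cv2.cvtColor(c['image'][y0:y0+N,x0:x0+N],cv2.COLOR_RGB2GRAY).astype(float)
            best=(1e9,)
            fs={}
            for ad in range(-45,45,5):
                a=yaw+np.radians(ad)
                fun=lambda v:cost(c,g,x0,y0,p+v[:2]*.01,a,.014+v[2]*.01,.12+v[3]*.01)
                r=minimize(fun,[0,0,.1,0],method='Nelder-Mead',options=dict(maxfev=120,initial_simplex=[[0,0,.1,0],[.3,0,.1,0],[0,.3,.1,0],[0,0,.3,0],[0,0,.1,.3]]))
                fs[ad]=r.fun
                if r.fun<best[0]: best=(r.fun,ad,r.x)
            for k in fs: tot[k]=tot.get(k,0)+fs[k]/best[0]
            print('abcd'[i],ci,'best',best[1],(p+best[2][:2]*.01).round(4),best[2][2:].round(2),{k:round(v/1000,1) for k,v in fs.items()})
        print('  combined',min(tot,key=tot.get),{k:round(v,2) for k,v in tot.items()})
run(.5146,-.0652,np.radians(-58.8))
E
time python3 fith.py
```

```text
a 0 best 0 [ 0.5592 -0.1329] [ 0.3  -0.39] {-45: np.float64(45.5), -40: np.float64(44.5), -35: np.float64(44.0), -30: np.float64(41.9), -25: np.float64(37.1), -20: np.float64(32.9), -15: np.float64(28.9), -10: np.float64(22.9), -5: np.float64(20.2), 0: np.float64(20.1), 5: np.float64(21.1), 10: np.float64(23.3), 15: np.float64(27.6), 20: np.float64(31.9), 25: np.float64(36.0), 30: np.float64(39.2), 35: np.float64(41.1), 40: np.float64(44.7)}
a 1 best 5 [ 0.5595 -0.1333] [ 0.25 -0.08] {-45: np.float64(20.6), -40: np.float64(21.1), -35: np.float64(21.7), -30: np.float64(21.7), -25: np.float64(23.0), -20: np.float64(20.1), -15: np.float64(16.3), -10: np.float64(12.5), -5: np.float64(10.1), 0: np.float64(8.4), 5: np.float64(7.5), 10: np.float64(8.2), 15: np.float64(10.1), 20: np.float64(12.0), 25: np.float64(14.0), 30: np.float64(15.6), 35: np.float64(17.5), 40: np.float64(18.7)}
  combined 5 {-45: np.float64(5.02), -40: np.float64(5.04), -35: np.float64(5.09), -30: np.float64(4.99), -25: np.float64(4.92), -20: np.float64(4.32), -15: np.float64(3.61), -10: np.float64(2.82), -5: np.float6
[... 3456 characters left out ...]
4(11.8), -10: np.float64(9.7), -5: np.float64(7.9), 0: np.float64(6.5), 5: np.float64(5.6), 10: np.float64(5.4), 15: np.float64(5.8), 20: np.float64(7.6), 25: np.float64(8.8), 30: np.float64(10.0), 35: np.float64(11.2), 40: np.float64(12.6)}
  combined 5 {-45: np.float64(4.47), -40: np.float64(4.59), -35: np.float64(4.94), -30: np.float64(5.33), -25: np.float64(4.91), -20: np.float64(4.32), -15: np.float64(3.74), -10: np.float64(3.09), -5: np.float64(2.64), 0: np.float64(2.26), 5: np.float64(2.03), 10: np.float64(2.07), 15: np.float64(2.35), 20: np.float64(2.95), 25: np.float64(3.34), 30: np.float64(3.81), 35: np.float64(4.21), 40: np.float64(4.34)}
real	0m57.301s
user	0m54.067s
sys	0m0.211s
```

```bash
cat > fk.py <<'E'
from h import *
t=pickle.load(open('top0.pkl','rb'));s=pickle.load(open('scene0.pkl','rb'))
f=lambda c,o,k,p,z:unproj(c,np.array(o)+np.array(p)/k-.5+.5/k*0,z)[0]
for n,c,o,k,e in(('top',t,(130,150),400/70,((303,52),(305,241))),('scene',s,(305,120),400/90,((77,167),(174,266)))):
    A,B=[f(c,o,k,p,.1) for p in e]; d=A-B
    print(n,A.round(4),B.round(4),'mid',((A+B)/2).round(4),'len',np.linalg.norm(d).round(4),'ang',np.degrees(np.arctan2(d[1],d[0])).round(1))
print('hubtop',f(t,(130,150),400/70,(301,143),.11))
def draw(c,o,w,k,x,y,yaw,fn):
    im=cv2.resize(c['image'][o[1]:o[1]+w,o[0]:o[0]+w,::-1],None,fx=k,fy=k,interpolation=cv2.INTER_CUBIC)
    R=np.array([[np.cos(yaw),-np.sin(yaw)],[np.sin(yaw),np.cos(yaw)]])
    def poly(P,col):
        P=np.array(P,float); P[:,:2]=P[:,:2]@R.T+[x,y]
        cv2.polylines(im,[((proj(c,P)-o+.5)*k).round().astype(int)],True,col,1)
    th=np.linspace(0,2*np.pi,40)
    poly([(a*.055,b*.006,.1) for a,b in((1,1),(1,-1),(-1,-1),(-1,1))],(0,0,255))
    poly([(a*.017,b*.007,.11) for a,b in((1,1),(1,-1),(-1,-1),(-1,1))],(0,255,255))
    poly([(a*.0195,b*.0195,0) for a,b in((1,1),(1,-1),(-1,-1),(-1,1))],(255,0,0))
    poly(np.c_[.025*np.cos(th),.025*np.sin(th),0*th+.066],(255,255,0))
    return im
import sys
if len(sys.argv)>1:
    x,y,a=map(float,sys.argv[1:]);a=np.radians(a)
    cv2.imwrite('pics/keyov.png',np.hstack([draw(t,(145,150),50,8,x,y,a,0),draw(s,(310,150),50,8,x,y,a,0)]))
E
python3 fk.py; python3 fk.py .535 .214 0
```

```text
top [0.6073 0.2672 0.1   ] [0.5007 0.2645 0.1   ] mid [0.554  0.2658 0.1   ] len 0.1065 ang 1.4
scene [0.5038 0.2647 0.1   ] [0.6049 0.268  0.1   ] mid [0.5543 0.2664 0.1   ] len 0.1012 ang -178.1
hubtop [0.55340597 0.26580611 0.11      ]
top [0.6073 0.2672 0.1   ] [0.5007 0.2645 0.1   ] mid [0.554  0.2658 0.1   ] len 0.1065 ang 1.4
scene [0.5038 0.2647 0.1   ] [0.6049 0.268  0.1   ] mid [0.5543 0.2664 0.1   ] len 0.1012 ang -178.1
hubtop [0.55340597 0.26580611 0.11      ]
```

```bash
python3 fk.py .554 .266 1.6 >/dev/null
```

```text
(no output)
```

View pics/keyov.png

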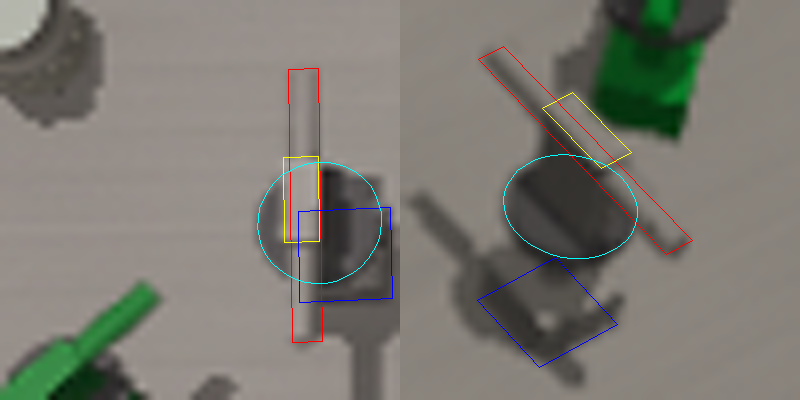

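```bash
cat > r.py <<'E'
from rig import manip
from h import *
from scipy.spatial.transform import Rotation as Ro
FLIP=[None]
def ori(psi,sgn=1): # key yaw (rad); jaw = psi + sgn*90
    f=psi+sgn*np.pi/2; c,s=np.cos(f),np.sin(f)
    return Ro.from_matrix(np.array([[0,c,s],[0,s,-c],[-1,0,0]])).as_rotvec()
E
python3 - <<'E'
from r import *
D=np.radians
for sg in(1,-1):
    for p,y in(((.554,.266,.25),1.6),((.587,-.0237,.25),21),((.587,-.0237,.25),-64),((.45,-.106,.25),39),((.45,-.106,.25),-47),((.477,.004,.25),8),((.477,.004,.25),-51)):
        q=manip.solve_ik(p,ori(D(y),sg)); print(sg,y,None if q is None else np.round(q,2))
print(manip.get_contact_force(),manip.get_torque(),manip.get_time())
E
```

```text
1 1.6 [ 0.43  0.41  1.66 -0.    1.07 -1.17]
1 21 [-0.06  0.37  1.72  0.    1.05 -2.  ]
1 -64 [-0.06  0.37  1.72 -0.    1.05 -0.51]
1 39 [-0.26  0.19  1.98  0.    0.97 -2.51]
1 -47 [-0.26  0.19  1.98 -0.    0.97 -1.01]
1 8 [-0.02  0.21  1.95 -0.    0.98 -1.73]
1 -51 [-0.02  0.21  1.95  0.    0.98 -0.7 ]
-1 1.6 [ 0.43  0.41  1.66 -0.    1.07  1.97]
-1 21 [-0.06  0.37  1.72 -0.    1.05  1.14]
-1 -64 None
-1 39 [-0.26  0.19  1.98  0.    0.97  0.63]
-1 -47 [-0.26  0.19  1.98 -0.    0.97  2.13]
-1 8 [-0.02  0.21  1.95  0.    0.98  1.41]
-1 -51 [-0.02  0.21  1.95 -0.    0.98  2.44]
[ 0.75517338 -0.26266632 -0.6891482 ] [-0.03631317 -0.00231622 -0.03914889] 0.1
```

```bash
python3 - <<'E'
from r import *
o=ori(np.radians(1.6))
manip.command_gripper(.05); 
t0=manip.get_time(); manip.move_to([.554,.2662,.2],o); print('mv',manip.get_time()-t0)
t0=manip.get_time();manip.servo_line([.554,.2662,.092],rate=.1);print('dn',manip.get_time()-t0, manip.get_contact_force())
t0=manip.get_time();manip.command_gripper(0.0,110);print('gr',manip.get_time()-t0,manip.get_width(),manip.get_contact_force(),manip.get_torque())
for n in("scene","top"):
    c=manip.camera(n); pickle.dump(c,open(f'{n}1.pkl','wb'))
s=pickle.load(open('scene1.pkl','rb'));t=pickle.load(open('top1.pkl','rb'))
a=cv2.resize(t['image'][140:210,130:200,::-1],(400,400),interpolation=cv2.INTER_CUBIC)
b=cv2.resize(s['image'][110:210,295:395,::-1],(400,400),interpolation=cv2.INTER_CUBIC)
cv2.imwrite('pics/grip.png',np.hstack([a,b]))
print(manip.get_time(),manip.get_position())
E
```

```text
mv 1.8666
dn 1.2334 [-0.1297907   0.08388455  0.19806196]
gr 0.4249999999999998 0.012717414135691968 [-0.59184822  0.4302734   5.26850636] [-0.04380876  0.11670354 -0.00724331]
4.1667 [0.55441944 0.26641464 0.09271436]
```

View pics/grip.png

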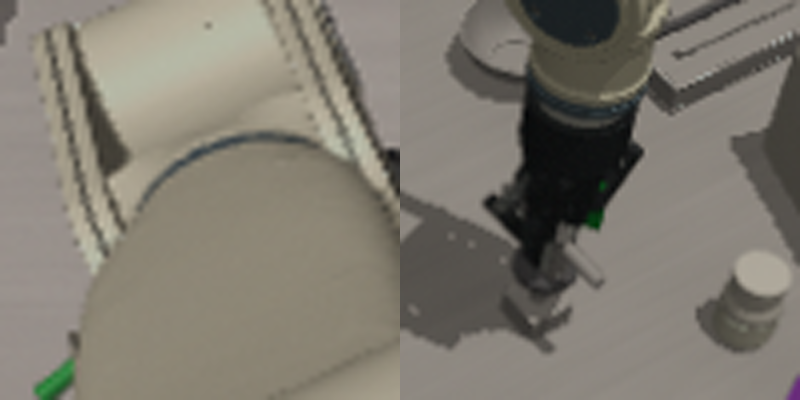

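```bash
cat >> r.py <<'E'
C=np.array([.5183,-.06465]); YAW=np.radians(-59.0)
H={k:C+.08*np.array([np.cos(YAW+i*np.pi/2),np.sin(YAW+i*np.pi/2)]) for i,k in enumerate('abcd')}
def st(tag=''):
    print(tag,round(manip.get_time(),2),'p',np.round(manip.get_position(),4),'F',np.round(manip.get_contact_force(),1),'T',np.round(manip.get_torque(),2))
E
python3 - <<'E'
from r import *
print(H)
o=ori(np.radians(1.6))
manip.servo_line([.554,.2662,.25],rate=.2); st('lift')
manip.move_to([*H['b'],.258],ori(np.radians(18))); st('b')
c=manip.camera('scene'); pickle.dump(c,open('scene2.pkl','wb'))
# overlay predicted key
k=8; u=proj(c,[*H['b'],.2])[0]; o=(u-[30,30]).round().astype(int)
im=cv2.resize(c['image'][o[1]:o[1]+65,o[0]:o[0]+60,::-1],None,fx=k,fy=k,interpolation=cv2.INTER_CUBIC)
raw=im.copy(); yaw=np.radians(18);R=np.array([[np.cos(yaw),-np.sin(yaw)],[np.sin(yaw),np.cos(yaw)]])
p=manip.get_position(); z0=p[2]-.092
def poly(P,col):
    P=np.array(P,float); P[:,:2]=P[:,:2]@R.T+p[:2]; P[:,2]+=z0
    cv2.polylines(im,[((proj(c,P)-o+.5)*k).round().astype(int)],True,col,1)
Q=((1,1),(1,-1),(-1,-1),(-1,1));th=np.linspace(0,2*np.pi,40)
poly([(a*.055,b*.006,.1) for a,b in Q],(0,0,255)); poly([(a*.0195,b*.0195,0) for a,b in Q],(255,0,0));poly(np.c_[.025*np.cos(th),.025*np.sin(th),0*th+.066],(255,255,0))
cv2.imwrite('pics/hov_b.png',cv2.resize(np.hstack([raw,im]),None,fx=.82,fy=.82))
E
```

```text
{'a': array([ 0.55950305, -0.13322338]), 'b': array([ 0.58687338, -0.02344695]), 'c': array([0.47709695, 0.00392338]), 'd': array([ 0.44972662, -0.10585305])}
lift 5.11 p [0.5531 0.2658 0.2485] F [ 0.4  0.  -3.3] T [-0.11  0.01 -0.01]
b 6.23 p [ 0.5868 -0.0227  0.2574] F [-1.   0.2 -3.7] T [ 0.02  0.01 -0.02]
```

View pics/hov_b.png

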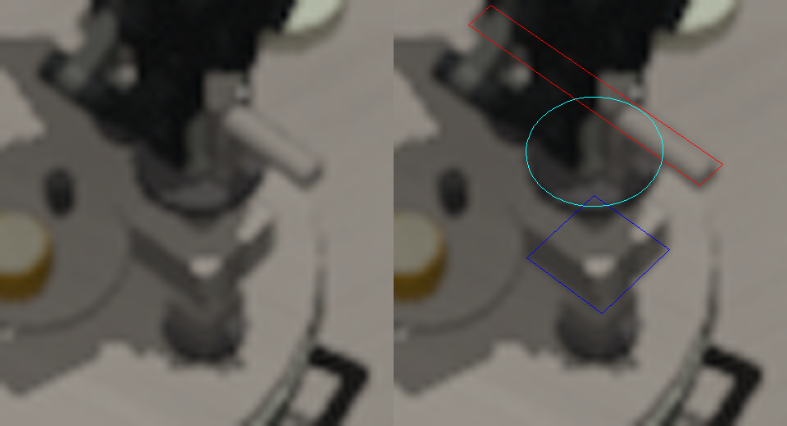

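```bash
cat >> r.py <<'E'
def base(): 
    f=np.mean([manip.get_contact_force() for _ in range(1)],axis=0); return f
def descend(xy,psi,zmin=.2195,z0=.240,step=.002,lim=8,rate=.04,log=True):
    """lower until contact; returns (commanded z, force delta)"""
    o=ori(psi); f0=manip.get_contact_force(); z=z0
    manip.servo_line([*xy,z0],o,rate=.1); f0=manip.get_contact_force(); out=[]
    while z>zmin+1e-6:
        z=max(zmin,z-step); manip.servo_line([*xy,z],o,rate=rate)
        d=manip.get_contact_force()-f0; out.append((round(z,4),*np.round(d,1)))
        if np.linalg.norm(d)>lim: break
    if log: print(out)
    st('desc'); return z,d,f0
E
python3 - <<'E'
from r import *
descend(H['b'],np.radians(18))
E
```

```text
[(0.238, np.float64(0.3), np.float64(-0.5), np.float64(0.2)), (0.236, np.float64(-1.7), np.float64(-0.1), np.float64(-0.5)), (0.234, np.float64(-0.6), np.float64(0.6), np.float64(-0.7)), (0.232, np.float64(-0.9), np.float64(0.1), np.float64(-0.8)), (0.23, np.float64(-0.5), np.float64(0.5), np.float64(-0.4)), (0.228, np.float64(0.1), np.float64(-1.2), np.float64(-0.5)), (0.226, np.float64(-0.4), np.float64(-0.6), np.float64(-0.5)), (0.224, np.float64(-0.7), np.float64(-0.2), np.float64(-0.2)), (0.222, np.float64(0.0), np.float64(0.6), np.float64(-0.2)), (0.22, np.float64(-0.7), np.float64(0.2), np.float64(5.9)), (0.2195, np.float64(-2.3), np.float64(0.1), np.float64(9.5))]
desc 9.37 p [ 0.5874 -0.0235  0.2206] F [-1.7  0.3  7.2] T [-0.01  0.38  0.01]
```

```bash
cat >> r.py <<'E'
def turn(total,step=.1,f0=None,tlim=.55,log=True,t0=0.):
    """clockwise by total rad in steps of joint 6; stop at |Tz|>tlim"""
    q=np.array(manip.get_joint_positions()) if f0 is None else np.array(f0)
    done=0;out=[]
    while done<total-1e-6:
        s=min(step,total-done); q[5]+=s; done+=s; manip.set_joints(q)
        T=manip.get_torque()[2]; F=manip.get_contact_force(); out.append((round(done,3),round(T,2),*np.round(F,1)))
        if abs(T-t0)>tlim: break
    if log: print(*[tuple(map(float,x)) for x in out],sep='\n')
    return q,done,out
E
python3 - <<'E'
from r import *
manip.servo_line([*H['b'],.221],ori(np.radians(18)),rate=.04); st()
q=manip.solve_ik([*H['b'],.221],ori(np.radians(18))); print(q,manip.get_joint_positions())
q,d,_=turn(.4,.1,q,tlim=.5); st()
E
```

```text
9.62 p [ 0.5867 -0.0234  0.2207] F [0.9 0.3 0.5] T [-0.03 -0.05  0.03]
[-6.01932535e-02  4.07309675e-01  1.74037938e+00 -4.44089210e-16
  9.93903600e-01 -1.94514885e+00] [-6.01914768e-02  4.07577479e-01  1.74077892e+00 -1.79994804e-05
  9.93606402e-01 -1.94512438e+00]
(0.1, -0.14, -0.2, -0.1, -1.9)
(0.2, -0.04, 0.6, 0.4, -3.1)
(0.3, 0.05, 2.3, -0.3, -4.4)
(0.4, 0.05, 2.4, -0.6, -5.5)
 10.62 p [ 0.5871 -0.0235  0.2209] F [ 2.4 -0.6 -5.5] T [-0.06 -0.66  0.05]
```

```bash
python3 - <<'E'
from r import *
st(); print(np.round(manip.get_tau(),3), manip.get_width(), np.array(manip.get_joint_positions()).round(4))
c=manip.camera('scene'); pickle.dump(c,open('scene3.pkl','wb'))
u=proj(c,[*H['b'],.18])[0]; o=(u-[35,28]).round().astype(int)
crop(c,o[0],o[1],65,55,10,'pics/b_turn.png')
E
```

```text
10.62 p [ 0.5871 -0.0235  0.2209] F [ 2.4 -0.6 -5.5] T [-0.06 -0.66  0.05]
[  0.161 -55.027 -25.859   0.085   1.062   0.349] 0.012922877597038482 [-6.0200e-02  4.0750e-01  1.7402e+00 -1.0000e-04  9.9330e-01 -1.5506e+00]
```

View pics/b_turn.png

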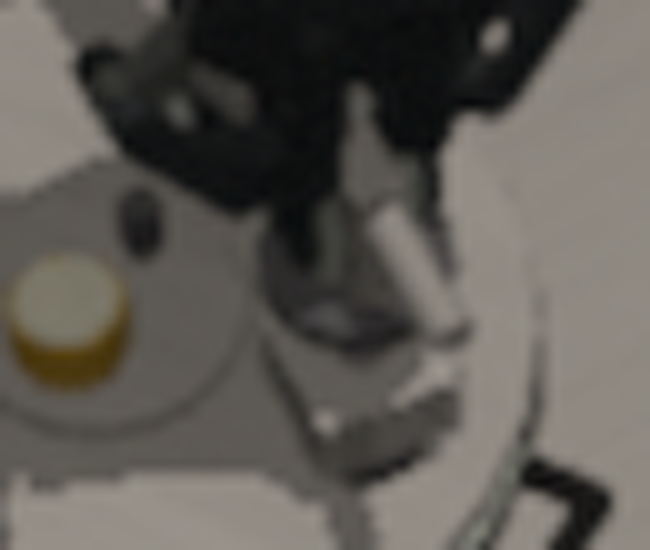

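```bash
python3 - <<'E'
from r import *
q=manip.solve_ik([*H['b'],.221],ori(np.radians(18))); q[5]=-1.94514885+.4
for i in range(3):
    q[5]+=.08; manip.set_joints(q); st('%.3f tau6 %.3f lag %.4f'%(q[5],manip.get_tau()[5],q[5]-manip.get_joint_positions()[5]))
manip.hold(.15); st('%.3f tau6 %.3f lag %.4f'%(q[5],manip.get_tau()[5],q[5]-manip.get_joint_positions()[5]))
E
```

```text
-1.465 tau6 0.312 lag 0.0041 10.92 p [ 0.5871 -0.0235  0.221 ] F [ 3.2  0.3 -5.7] T [-0.14 -0.84  0.06]
-1.385 tau6 0.313 lag 0.0040 11.17 p [ 0.587  -0.0235  0.221 ] F [ 3.6  0.1 -5.8] T [-0.1  -0.89  0.05]
-1.305 tau6 0.314 lag 0.0040 11.42 p [ 0.587  -0.0235  0.221 ] F [ 4.5 -0.6 -6.8] T [-0.17 -0.92  0.08]
-1.305 tau6 0.051 lag 0.0025 11.57 p [ 0.5869 -0.0235  0.221 ] F [ 4.  -0.7 -6.9] T [-0.13 -0.99  0.08]
```

```bash
python3 - <<'E'
from r import *
q=np.array(manip.get_joint_positions()); q[5]-=.2; manip.set_joints(q); st('unwind tau6 %.3f'%manip.get_tau()[5])
psi=np.radians(18)-.64+.2
manip.servo_line([*H['b'],.262],rate=.15); st('up')
manip.move_to([*H['d'],.258],ori(np.radians(33))); st('d tau6 %.3f'%manip.get_tau()[5])
for n in('scene','top'):
    c=manip.camera(n); pickle.dump(c,open(n+'4.pkl','wb')); cv2.imwrite(f'pics/{n}4.png',cv2.resize(c['image'][:,:,::-1],(400,300)))
a=[]
for n in('scene','top'):
    c=pickle.load(open(n+'4.pkl','rb'))
    for k in'bd':
        u=proj(c,[*H[k],.14])[0].round().astype(int); w=cv2.resize(c['image'][u[1]-18:u[1]+18,u[0]-18:u[0]+18,::-1],(200,200),interpolation=cv2.INTER_CUBIC); a.append(w)
cv2.imwrite('pics/bd4.png',np.hstack(a))
E
```

```text
unwind tau6 -0.427 11.88 p [ 0.5863 -0.0234  0.221 ] F [ 0.3  0.3 -3.1] T [ 0.02 -0.07  0.02]
up 12.3 p [ 0.5867 -0.0234  0.2621] F [ 0.7 -1.  -3.3] T [-0.01  0.02  0.02]
d tau6 -0.059 13.17 p [ 0.4501 -0.1058  0.2577] F [-0.3 -0.1 -2.2] T [-0.01 -0.02  0.02]
```

View pics/bd4.png

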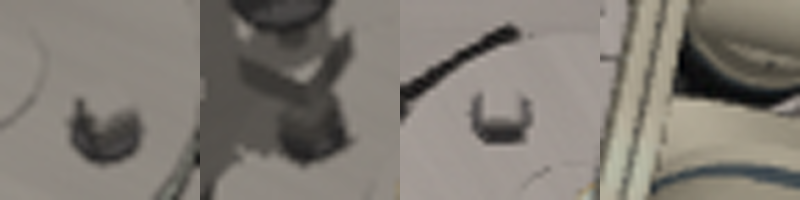

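```bash
sed -i 's/^run(/if __name__=="__main__": run(/' fith.py; cat > fit1.py <<'E'
import fith,sys
from h import *
from scipy.optimize import minimize
import r
def fit1(k,idx,rng,names=('top','scene')):
    p=r.H[k]; tot=0
    A=np.arange(*rng)
    for n in names:
        c=pickle.load(open(f'{n}{idx}.pkl','rb')); N=fith.N
        u=proj(c,[p[0],p[1],.13])[0]; x0,y0=(u-N/2).round().astype(int)
        g=cv2.cvtColor(c['image'][y0:y0+N,x0:x0+N],cv2.COLOR_RGB2GRAY).astype(float)
        v0=[0,0,.28,-.4] if n=='top' else [0,0,.27,-.15]
        f=[]
        for ad in A:
            fun=lambda v:fith.cost(c,g,x0,y0,p+v[:2]*.01,np.radians(ad),.014+v[2]*.01,.12+v[3]*.01)
            f.append(minimize(fun,v0,method='Nelder-Mead',options=dict(maxfev=80,initial_simplex=[v0]+[list(np.array(v0)+np.eye(4)[i]*.2) for i in range(4)])).fun)
        f=np.array(f); f/=f.min(); i=f.argmin(); print(k,n,'best deg',A[i],f.round(2)); tot=tot+f
    print('comb',A[tot.argmin()])
E
python3 - <<'E'
from fit1 import *
fit1('b',4,(-30,50,4))
E
```

```text
b top best deg -2 [1.16 1.13 1.1  1.07 1.05 1.01 1.   1.   1.   1.02 1.05 1.08 1.11 1.15
 1.18 1.21 1.24 1.25 1.26 1.25]
b scene best deg 2 [2.4  2.2  1.98 1.69 1.47 1.24 1.07 1.02 1.   1.09 1.21 1.45 1.64 1.92
 2.13 2.38 2.59 2.77 2.79 2.81]
comb 2
```

```bash
cat >> r.py <<'E'
def down(k,psi):
    """quick guarded descent; returns True if seated"""
    o=ori(psi); xy=H[k]; manip.servo_line([*xy,.238],o,rate=.12); f0=manip.get_contact_force(); 
    for z in(.235,.232,.229,.226,.223,.2215,.220,.2195):
        manip.servo_line([*xy,z],rate=.05); d=manip.get_contact_force()-f0
        if np.linalg.norm(d)>6: break
    st('down %s z=%.4f d=%s'%(k,z,d.round(1)))
    if z<.2225: manip.servo_line([*xy,.2205],rate=.05); return True
    return False
def q0(k,psi): return manip.solve_ik([*H[k],.2205],ori(psi))
def tq(q,amts,dT=.5,settle=0):
    """clockwise in the given steps of joint 6; log; stop when Tz exceeds dT"""
    q=np.array(q); tot=0
    for s in amts:
        q[5]+=s; tot+=s; manip.set_joints(q)
        T=manip.get_torque(); F=manip.get_contact_force()
        print('%.3f t%.2f tau6 %.2f lag %.4f Tz %.2f F %s Txy %s'%(tot,manip.get_time(),manip.get_tau()[5],q[5]-manip.get_joint_positions()[5],T[2],np.round(F,1),np.round(T[:2],2)))
        if abs(T[2])>dT or np.linalg.norm(F)>25: print('LIMIT'); break
    return q,tot
E
python3 - <<'E'
from r import *
psi=np.radians(33)
if down('d',psi):
    q=q0('d',psi); manip.set_joints(q)
    q,t=tq(q,[.06]*5+[.1]*4)
    manip.hold(.15); st('held'); np.save('q.npy',q)
E
```

```text
down d z=0.2200 d=[-1.7  0.2  7. ] 15.33 p [ 0.4501 -0.1059  0.2206] F [-1.7  0.5  5.2] T [0.06 0.34 0.01]
0.060 t16.08 tau6 0.19 lag 0.0014 Tz -0.01 F [0.1 0.1 3. ] Txy [0.05 0.01]
0.120 t16.33 tau6 0.18 lag 0.0024 Tz 0.03 F [-0.4  0.2  3.3] Txy [-0.   -0.01]
0.180 t16.58 tau6 0.17 lag 0.0028 Tz -0.02 F [0.6 1.3 4. ] Txy [ 0.17 -0.13]
0.240 t16.83 tau6 0.23 lag 0.0030 Tz 0.04 F [0.6 2.6 4.2] Txy [ 0.42 -0.23]
0.300 t17.08 tau6 0.23 lag 0.0030 Tz 0.00 F [0.6 1.7 3.1] Txy [ 0.42 -0.22]
0.400 t17.33 tau6 0.32 lag 0.0041 Tz -0.03 F [1.  2.2 4.4] Txy [ 0.47 -0.3 ]
0.500 t17.58 tau6 0.31 lag 0.0049 Tz 0.01 F [1.  1.1 4.6] Txy [ 0.47 -0.34]
0.600 t17.83 tau6 0.31 lag 0.0053 Tz 0.02 F [1.8 2.7 4.4] Txy [ 0.53 -0.41]
0.700 t18.08 tau6 0.30 lag 0.0055 Tz -0.03 F [2.9 2.4 4.6] Txy [ 0.5  -0.44]
held 18.23 p [ 0.4498 -0.1059  0.2206] F [1.4 1.5 4.6] T [ 0.53 -0.42  0.06]
```

```bash
cat >> r.py <<'E'
def fine(q,maxtot,step=.012,lagmax=.011,taumax=.75,Tmax=.45):
    q=np.array(q); tot=0; n=0
    while tot<maxtot:
        q[5]+=step; tot+=step; manip.set_joints(q); n+=1
        T=manip.get_torque(); F=manip.get_contact_force(); lag=q[5]-manip.get_joint_positions()[5]; tau=manip.get_tau()[5]
        print('%.3f t%.2f tau6 %.2f lag %.4f Tz %.2f F %s Txy %s'%(tot,manip.get_time(),tau,lag,T[2],np.round(F,1),np.round(T[:2],2)))
        if abs(T[2])>Tmax or tau>taumax or lag>lagmax or np.linalg.norm(F)>25: print('STOP'); break
    return q,tot
E
python3 - <<'E'
from r import *
q=np.load('q.npy')
q,t=tq(q,[.1]*4,.3); np.save('q.npy',q)
q,t=fine(q,.15); np.save('q.npy',q)
E
```

```text
0.100 t18.48 tau6 0.22 lag 0.0025 Tz -0.02 F [2.4 2.8 4.9] Txy [ 0.44 -0.41]
0.200 t18.73 tau6 0.22 lag 0.0025 Tz -0.06 F [1.  3.  5.7] Txy [ 0.5  -0.41]
0.300 t18.98 tau6 0.22 lag 0.0025 Tz -0.05 F [1.3 1.8 5.3] Txy [ 0.48 -0.45]
0.400 t19.23 tau6 0.22 lag 0.0025 Tz 0.03 F [2.  2.2 6.2] Txy [ 0.41 -0.41]
0.012 t19.48 tau6 0.17 lag 0.0031 Tz 0.09 F [2.2 2.5 5.5] Txy [ 0.49 -0.4 ]
0.024 t19.73 tau6 0.17 lag 0.0032 Tz 0.17 F [1.6 1.4 4.6] Txy [ 0.48 -0.38]
0.036 t19.98 tau6 0.17 lag 0.0032 Tz 0.13 F [2.2 2.3 5.3] Txy [ 0.5  -0.43]
0.048 t20.23 tau6 0.17 lag 0.0031 Tz 0.11 F [1.9 1.4 5.3] Txy [ 0.48 -0.44]
0.060 t20.48 tau6 0.17 lag 0.0032 Tz 0.20 F [1.9 2.5 5.1] Txy [ 0.52 -0.47]
0.072 t20.73 tau6 0.17 lag 0.0031 Tz 0.13 F [2.  1.9 5.5] Txy [ 0.49 -0.46]
0.084 t20.98 tau6 0.17 lag 0.0032 Tz 0.10 F [1.8 1.4 5.6] Txy [ 0.45 -0.42]
0.096 t21.23 tau6 0.17 lag 0.0032 Tz 0.11 F [1.9 1.8 5.7] Txy [ 0.53 -0.35]
0.108 t21.48 tau6 0.17 lag 0.0032 Tz 0.11 F [1.7 1.4 5.1] Txy [ 0.48 -0.43]
0.120 t21.73 tau6 0.17 lag 0.0032 Tz 0.14 F [1.6 2.2 4.4] Txy [ 0.46 -0.46]
0.132 t21.98 tau6 0.17 lag 0.0032 Tz 0.15 F [2.3 1.3 3.8] Txy [ 0.5  -0.42]
0.144 t22.23 tau6 0.17 lag 0.0032 Tz 0.12 F [1.8 1.9 4.2] Txy [ 0.46 -0.42]
0.156 t22.48 tau6 0.17 lag 0.0032 Tz 0.15 F [2.  1.2 5.7] Txy [ 0.5  -0.42]
```

```bash
python3 - <<'E'
from r import *
q=np.load('q.npy')
q,t=fine(q,.36,step=.018,Tmax=.4,lagmax=.006); np.save('q.npy',q); manip.hold(.1); st()
E
```

```text
0.018 t22.73 tau6 0.16 lag 0.0031 Tz 0.20 F [2.2 1.6 5.3] Txy [ 0.46 -0.45]
0.036 t22.98 tau6 0.16 lag 0.0031 Tz 0.17 F [2.2 1.6 4.5] Txy [ 0.48 -0.4 ]
0.054 t23.23 tau6 0.16 lag 0.0031 Tz 0.14 F [1.8 2.9 4.9] Txy [ 0.46 -0.43]
0.072 t23.48 tau6 0.16 lag 0.0030 Tz 0.17 F [1.9 1.7 4.8] Txy [ 0.47 -0.46]
0.090 t23.73 tau6 0.16 lag 0.0031 Tz 0.11 F [2.2 1.9 4.5] Txy [ 0.47 -0.42]
0.108 t23.98 tau6 0.16 lag 0.0031 Tz 0.12 F [2.2 2.6 4.9] Txy [ 0.46 -0.41]
0.126 t24.23 tau6 0.16 lag 0.0031 Tz 0.17 F [1.6 1.8 4.9] Txy [ 0.45 -0.36]
0.144 t24.48 tau6 0.16 lag 0.0032 Tz 0.11 F [1.5 1.8 5.9] Txy [ 0.46 -0.46]
0.162 t24.73 tau6 0.16 lag 0.0031 Tz 0.12 F [1.1 2.4 5.1] Txy [ 0.44 -0.4 ]
0.180 t24.98 tau6 0.16 lag 0.0031 Tz 0.16 F [2.5 3.3 5.3] Txy [ 0.46 -0.42]
0.198 t25.23 tau6 0.16 lag 0.0031 Tz 0.10 F [1.9 1.5 5.5] Txy [ 0.45 -0.37]
0.216 t25.48 tau6 0.16 lag 0.0031 Tz 0.16 F [1.8 1.8 5.8] Txy [ 0.45 -0.42]
0.234 t25.73 tau6 0.16 lag 0.0031 Tz 0.17 F [1.3 1.7 5.9] Txy [ 0.46 -0.34]
0.252 t25.98 tau6 0.25 lag 0.0032 Tz 0.19 F [2.2 1.4 4.7] Txy [ 0.48 -0.42]
0.270 t26.23 tau6 0.33 lag 0.0034 Tz 0.30 F [1.9 1.5 6. ] Txy [ 0.46 -0.4 ]
0.288 t26.48 tau6 0.48 lag 0.0036 Tz 0.42 F [2.  2.5 5.4] Txy [ 0.48 -0.46]
STOP
 26.58 p [ 0.4498 -0.1059  0.2206] F [2.1 1.9 4.7] T [ 0.53 -0.38  0.47]
```

```bash
cat >> r.py <<'E'
def nxt(kfrom,kto,psi):
    q=np.array(manip.get_joint_positions()); q[5]-=.27; manip.set_joints(q); st('unwind')
    p=manip.get_position(); manip.servo_line([*H[kfrom],.256],rate=.15); st('up')
    manip.move_to([*H[kto],.245],ori(psi)); st(kto)
    return down(kto,psi)
E
python3 - <<'E'
from r import *
q=np.load('q.npy'); q[5]+=.02; manip.set_joints(q); st('firm d')
psi=np.radians(-4)
if nxt('d','b',psi):
    q=q0('b',psi); manip.set_joints(q)
    q,t=tq(q,[.1]*7,.35); np.save('q.npy',q)
E
```

```text
firm d 26.83 p [ 0.4498 -0.1059  0.2206] F [2.6 1.3 5.4] T [ 0.45 -0.42  0.47]
unwind 27.2 p [ 0.4496 -0.1062  0.2206] F [0.5 0.5 5.2] T [ 0.17 -0.12  0.02]
up 27.58 p [ 0.449  -0.1059  0.2553] F [-0.   0.2 -3. ] T [-0.03  0.04  0.04]
b 28.27 p [ 0.5857 -0.0231  0.2429] F [ 0.1 -0.1 -2. ] T [-0.03 -0.01 -0.02]
down b z=0.2200 d=[-0.5  0.7  6.9] 30.27 p [ 0.5873 -0.0235  0.2206] F [-0.7 -0.1  3.3] T [-0.03  0.22  0.03]
0.100 t31.02 tau6 0.34 lag 0.0025 Tz -0.03 F [-0.4 -0.1  2.5] Txy [-0.02  0.  ]
0.200 t31.27 tau6 0.32 lag 0.0043 Tz -0.04 F [ 0.4 -0.5  2.1] Txy [ 0.01 -0.19]
0.300 t31.52 tau6 0.32 lag 0.0051 Tz -0.01 F [ 1.4 -0.2  2. ] Txy [-0.12 -0.36]
0.400 t31.77 tau6 0.32 lag 0.0054 Tz 0.00 F [1.3 0.  2.8] Txy [-0.13 -0.47]
0.500 t32.02 tau6 0.32 lag 0.0055 Tz -0.02 F [ 3.  -1.6  2.1] Txy [-0.2  -0.52]
0.600 t32.27 tau6 0.32 lag 0.0055 Tz 0.06 F [ 2.6 -0.8  2.8] Txy [-0.26 -0.6 ]
0.700 t32.52 tau6 0.32 lag 0.0056 Tz 0.04 F [ 3.3 -1.   2.8] Txy [-0.26 -0.65]
```

```bash
python3 - <<'E'
from r import *
q=np.load('q.npy')
q,t=fine(q,.56,step=.035,Tmax=.42,lagmax=.009,taumax=.8); np.save('q.npy',q); manip.hold(.1); st()
E
```

```text
0.035 t32.77 tau6 0.19 lag 0.0034 Tz 0.10 F [ 2.9 -0.9  3.6] Txy [-0.18 -0.69]
0.070 t33.02 tau6 0.19 lag 0.0020 Tz 0.14 F [ 3.6 -1.3  2.9] Txy [-0.25 -0.7 ]
0.105 t33.27 tau6 0.19 lag 0.0016 Tz 0.09 F [4.2 0.  3.8] Txy [-0.32 -0.78]
0.140 t33.52 tau6 0.19 lag 0.0014 Tz 0.14 F [ 3.7 -1.2  4.4] Txy [-0.26 -0.82]
0.175 t33.77 tau6 0.19 lag 0.0014 Tz 0.08 F [ 3.2 -0.5  5.8] Txy [-0.27 -0.79]
0.210 t34.02 tau6 0.18 lag 0.0013 Tz 0.06 F [ 3.1 -1.   4.9] Txy [-0.29 -0.82]
0.245 t34.27 tau6 0.15 lag 0.0007 Tz 0.09 F [ 3.3 -2.   5.1] Txy [-0.31 -0.79]
0.280 t34.52 tau6 0.15 lag 0.0007 Tz 0.09 F [ 3.3 -0.7  4.5] Txy [-0.25 -0.92]
0.315 t34.77 tau6 0.15 lag 0.0007 Tz 0.04 F [ 2.9 -0.8  5.5] Txy [-0.33 -0.87]
0.350 t35.02 tau6 0.15 lag 0.0007 Tz 0.12 F [ 4.4 -1.7  4.3] Txy [-0.22 -0.87]
0.385 t35.27 tau6 0.15 lag 0.0007 Tz 0.05 F [ 3.8 -0.7  5. ] Txy [-0.27 -0.88]
0.420 t35.52 tau6 0.15 lag 0.0007 Tz 0.05 F [ 3.3 -1.3  4.9] Txy [-0.32 -0.8 ]
0.455 t35.77 tau6 0.26 lag 0.0008 Tz 0.22 F [ 4.9 -1.1  5.3] Txy [-0.26 -0.78]
0.490 t36.02 tau6 0.47 lag 0.0013 Tz 0.42 F [ 3.7 -0.5  5.6] Txy [-0.29 -0.88]
0.525 t36.27 tau6 0.67 lag 0.0016 Tz 0.63 F [ 3.6 -1.4  5.3] Txy [-0.24 -0.83]
STOP
 36.37 p [ 0.587  -0.0235  0.2206] F [ 3.7 -1.8  4.5] T [-0.3  -0.84  0.6 ]
```

```bash
python3 - <<'E'
from r import *
psi=np.radians(29)
if nxt('b','a',psi):
    q=q0('a',psi); manip.set_joints(q)
    q,t=tq(q,[.1]*7,.35)
    q,t=fine(q,.5,step=.035,Tmax=.5,lagmax=.009,taumax=.8); np.save('q.npy',q); manip.hold(.1); st()
E
```

```text
unwind 36.73 p [ 0.5863 -0.0233  0.2206] F [ 1.7 -0.3  7.3] T [-0.13 -0.34  0.06]
up 37.12 p [ 0.5856 -0.0233  0.255 ] F [ 0.  -0.4 -3.6] T [-0.02  0.03  0.04]
a 38.64 p [ 0.5592 -0.133   0.2445] F [-0.2 -0.1 -2.8] T [ 0.04 -0.01 -0.04]
down a z=0.2200 d=[-0.5  1.   6.6] 40.64 p [ 0.5598 -0.1333  0.2206] F [-0.5  0.8  3.8] T [0.04 0.27 0.04]
0.100 t41.39 tau6 0.34 lag 0.0025 Tz -0.02 F [-0.9  0.3  2.8] Txy [-0.03 -0.04]
0.200 t41.64 tau6 0.32 lag 0.0043 Tz -0.07 F [0.7 0.3 1.5] Txy [ 0.01 -0.08]
0.300 t41.89 tau6 0.31 lag 0.0051 Tz 0.02 F [1.4 0.  2.7] Txy [ 0.05 -0.19]
0.400 t42.14 tau6 0.31 lag 0.0054 Tz 0.03 F [ 1.  -0.8  2.4] Txy [ 0.02 -0.24]
0.500 t42.39 tau6 0.31 lag 0.0055 Tz 0.00 F [1.2 0.6 4. ] Txy [-0.01 -0.27]
0.600 t42.64 tau6 0.31 lag 0.0055 Tz 0.03 F [ 0.4 -0.6  3.6] Txy [-0.01 -0.3 ]
0.700 t42.89 tau6 0.31 lag 0.0056 Tz 0.05 F [ 1.9 -0.4  4.5] Txy [ 0.01 -0.31]
0.035 t43.14 tau6 0.18 lag 0.0034 Tz 0.12 F [ 1.5 -0.9  4.7] Txy [-0.08 -0.35]
0.070 t43.39 tau6 0.18 lag 0.0020 Tz 0.04 F [ 1.1 -0.4  4.8] Txy [-0.08 -0.4 ]
0.105 t43.64 tau6 0.18 lag 0.0016 Tz 0.03 F [1.5 0.1
[... 191 characters left out ...]
.39 tau6 0.15 lag 0.0008 Tz 0.05 F [ 1.6 -0.9  5.1] Txy [-0.09 -0.48]
0.245 t44.64 tau6 0.15 lag 0.0008 Tz 0.03 F [ 1.7 -0.2  5.8] Txy [-0.06 -0.41]
0.280 t44.89 tau6 0.15 lag 0.0008 Tz 0.13 F [ 1.  -0.6  4.3] Txy [-0.1  -0.41]
0.315 t45.14 tau6 0.15 lag 0.0008 Tz 0.12 F [ 1.5 -0.3  5.2] Txy [-0.09 -0.37]
0.350 t45.39 tau6 0.15 lag 0.0008 Tz 0.01 F [ 0.8 -0.6  5.9] Txy [-0.12 -0.38]
0.385 t45.64 tau6 0.31 lag 0.0011 Tz 0.28 F [ 2.  -0.6  4.8] Txy [-0.08 -0.44]
0.420 t45.89 tau6 0.52 lag 0.0014 Tz 0.44 F [1.3 0.7 5.1] Txy [-0.12 -0.36]
0.455 t46.14 tau6 0.72 lag 0.0018 Tz 0.62 F [ 1.5 -0.5  5.5] Txy [-0.05 -0.35]
STOP
 46.24 p [ 0.5596 -0.1333  0.2206] F [ 1.3 -0.4  4.8] T [-0.04 -0.37  0.66]
```

```bash
python3 - <<'E'
from r import *
psi=np.radians(4)
if nxt('a','c',psi):
    q=q0('c',psi); manip.set_joints(q)
    q,t=tq(q,[.1]*7,.35)
    q,t=fine(q,.5,step=.035,Tmax=.5,lagmax=.009,taumax=.8); np.save('q.npy',q); manip.hold(.1); st()
E
```

```text
unwind 46.61 p [ 0.5593 -0.1332  0.2206] F [1.1 0.7 5.2] T [-0.01 -0.14  0.02]
up 46.99 p [ 0.5587 -0.133   0.2552] F [-0.2 -1.  -4.4] T [ 0.01 -0.01  0.01]
c 47.67 p [0.4766 0.0043 0.2444] F [ 0.7 -0.3 -2.6] T [ 0.04 -0.03 -0.03]
down c z=0.2200 d=[-0.7 -0.6  6.8] 49.67 p [0.4775 0.0039 0.2206] F [-1.3 -0.6  4.3] T [ 0.02  0.33 -0.04]
0.100 t50.42 tau6 0.34 lag 0.0025 Tz -0.04 F [-0.   1.3  2.3] Txy [ 0.01 -0.06]
0.200 t50.67 tau6 0.32 lag 0.0043 Tz -0.01 F [2.4 1.4 1.7] Txy [ 0.12 -0.3 ]
0.300 t50.92 tau6 0.32 lag 0.0051 Tz -0.01 F [1.8 0.9 2.3] Txy [ 0.14 -0.45]
0.400 t51.17 tau6 0.32 lag 0.0054 Tz -0.01 F [2.6 0.2 2.3] Txy [ 0.19 -0.55]
0.500 t51.42 tau6 0.32 lag 0.0055 Tz -0.02 F [2.8 1.  2.4] Txy [ 0.21 -0.63]
0.600 t51.67 tau6 0.32 lag 0.0056 Tz -0.02 F [2.3 0.7 3. ] Txy [ 0.22 -0.64]
0.700 t51.92 tau6 0.32 lag 0.0056 Tz -0.01 F [3.7 0.8 2.7] Txy [ 0.24 -0.69]
0.035 t52.17 tau6 0.19 lag 0.0033 Tz 0.15 F [3.  1.5 3.6] Txy [ 0.26 -0.72]
0.070 t52.42 tau6 0.19 lag 0.0021 Tz 0.14 F [3.9 1.2 3.6] Txy [ 0.25 -0.78]
0.105 t52.67 tau6 0.19 lag 0.0016 Tz 0.07 F [3.6 0.7 2.9] Txy [ 0.29 -0.8 ]
0.140 t52.92 tau6 0.19 lag 0.0014 Tz 0.12 F [4.1 0.9 3.6] Txy [ 0.32 -0.87]
0.175 t53.17 tau6 0.19 lag 0.0014 Tz 0.12 F [3.7 2.  3.2] Txy [ 0.26 -0.85]
0.210 t53.42 tau6 0.18 lag 0.0013 Tz 0.07 F [3.6 1.  4.4] Txy [ 0.26 -0.92]
0.245 t53.67 tau6 0.18 lag 0.0013 Tz 0.10 F [3.8 1.1 4.7] Txy [ 0.32 -0.96]
0.280 t53.92 tau6 0.16 lag 0.0009 Tz 0.08 F [3.8 1.4 5.9] Txy [ 0.29 -0.97]
0.315 t54.17 tau6 0.32 lag 0.0012 Tz 0.20 F [4.7 1.2 5.4] Txy [ 0.32 -0.91]
0.350 t54.42 tau6 0.53 lag 0.0016 Tz 0.50 F [4.6 0.6 5.4] Txy [ 0.26 -0.93]
0.385 t54.67 tau6 0.65 lag 0.0018 Tz 0.60 F [3.4 1.6 5.4] Txy [ 0.31 -0.92]
STOP
 54.77 p [0.4772 0.0039 0.2206] F [4.2 1.6 5.5] T [ 0.4  -0.93  0.56]
```

```bash
python3 - <<'E'
from r import *
q=np.array(manip.get_joint_positions()); q[5]-=.15; manip.set_joints(q); st('unwind')
manip.servo_line([*H['c'],.2200],rate=.03); st()
manip.command_gripper(.045); st('open')
p=manip.get_position(); manip.servo_line([*H['c'],.31],rate=.12); st('up')
p=np.array([*H['c'],.31]); manip.move_to([.33,.25,.33],ori(np.radians(-30))); st('away')
for n in('scene','top'):
    c=manip.camera(n); pickle.dump(c,open(n+'5.pkl','wb'))
t=pickle.load(open('top5.pkl','rb'));s=pickle.load(open('scene5.pkl','rb'))
a=cv2.resize(t['image'][140:230,245:335,::-1],(400,400),interpolation=cv2.INTER_CUBIC)
b=cv2.resize(s['image'][150:250,180:280,::-1],(400,400),interpolation=cv2.INTER_CUBIC)
cv2.imwrite('pics/end.png',np.hstack([a,b]))
E
```

```text
unwind 55.05 p [0.477  0.0039 0.2206] F [2.6 0.4 5.8] T [ 0.28 -0.77  0.12]
 55.3 p [0.4771 0.0039 0.2205] F [ 2.   1.9 10. ] T [ 0.29 -0.45  0.09]
open 55.71 p [0.4763 0.0039 0.2194] F [-0.9  0.7 -0.1] T [-0.02  0.01 -0.08]
up 56.61 p [0.4766 0.0039 0.3093] F [-0.5 -0.1  0.9] T [ 0.01  0.01 -0.04]
away 57.72 p [0.3304 0.2496 0.3297] F [ 0.4  0.8 -0.1] T [-0.04  0.01 -0.  ]
```

View pics/end.png

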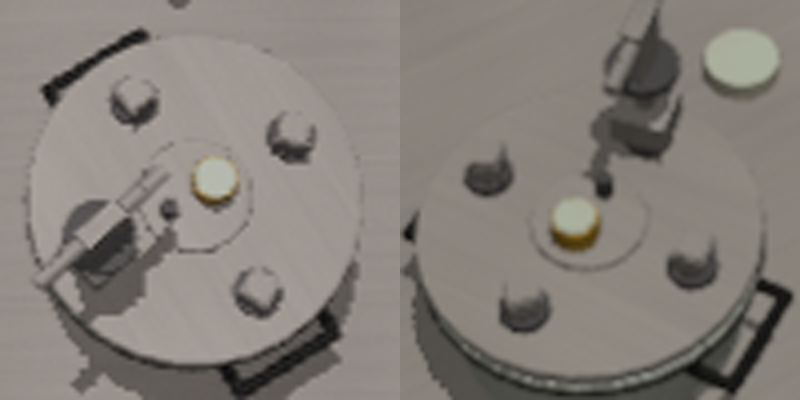

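```bash
python3 - <<'E'
from fit1 import *
for k in 'abd':
    fit1(k,5,(-90,0,6))
E
```

```text
a top best deg -12 [1.21 1.32 1.45 1.54 1.63 1.67 1.61 1.52 1.46 1.35 1.25 1.12 1.01 1.
 1.07]
a scene best deg -12 [1.31 1.58 1.74 1.93 2.06 2.22 2.28 2.37 2.42 2.29 1.92 1.55 1.25 1.
 1.06]
comb -12
b top best deg -54 [1.3  1.25 1.21 1.15 1.07 1.02 1.   1.02 1.07 1.14 1.18 1.25 1.28 1.3
 1.32]
b scene best deg -48 [3.04 2.81 2.41 1.98 1.56 1.28 1.04 1.   1.17 1.44 1.9  2.26 2.68 3.07
 3.26]
comb -48
d top best deg -36 [2.61 2.79 2.79 2.74 2.52 2.18 1.76 1.42 1.15 1.   1.06 1.3  1.69 2.02
 2.38]
d scene best deg -36 [2.99 3.13 3.26 3.13 3.01 2.71 2.23 1.74 1.2  1.   1.08 1.3  1.75 2.14
 2.64]
comb -36
```

```bash
python3 - <<'E'
from rig import manip
print(manip.get_time()); manip.sign_off()
E
```

```text
57.8167
the job is handed in; nothing more can be done
```

All four screws are tightened to their stops and the key is left standing fully down on screw c. I handed the job in at 57.8 s, and no verdict is reported.

- **Order:** I first turned b part way, by about 0.4 rad as checked in the pictures. I turned d to about half way too, then straight on to its stop. After that I tightened b (opposite d), then a, then c.
- **Stops:** The torque rose clearly at every stop. It ended at about 0.6 N m on b, a and c, but only about 0.47 N m on d.
- **Forces:** The key went fully down on the head first try each time. Wrist-sensor force stayed at or below about 10 N throughout.
- **Head angles:** From the before and after pictures, b turned about 72°, d about 75° and a about 46°. These match their stops to within a few degrees. Screw c is covered by the key, so for c I rely on the torque rise alone.
- **End state:** The last pictures show the key upright on c, the gripper withdrawn, and the steriliser otherwise as before. When the key was pressed down before release, its height matched "fully down" to about 1 mm. I did not re-measure the key's pose after letting go, or the bystanders' positions; there was no sign of contact with any of them.
- **Readings that disagreed:** The wrist torque showed almost none of the 0.2 N m turning torque during quick steps; it only read well during slow ones. The last extra step on d did not raise its torque further.

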